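Stow the sample tray for sea

ROBOT

A 6-joint arm with a two-finger parallel gripper is mounted at the origin on the work surface. World frame = base frame: x ahead of the robot, y to its left, z up, the work surface at z = 0. Lengths are in mm, angles in degrees, forces in N, time in s.
With the tool pointing down it reaches from about 350 to 875 mm from the base axis. Payload 4.2 kg.
Tool frame: the origin (TCP) lies midway between the tips of the shut fingers; the grasp point (between the pads) lies 19 mm behind it; x points along the fingers, z is the direction in which the jaws open and shut, and the axes are right-handed (so a half turn about x gives the same grasp; the last joint's range is limited). The gripper opens to 87 mm and grips with 3 to 60 N. Pads are 19 mm wide; open, the fingers measure 117 mm over their backs; the gripper's body (75 mm by 190 mm) begins 51 mm behind the grasp point.
Start: joints at [91.593, 22.042, 0.453, 0, -68.411, -14.817], TCP at [142.941, 608.413, 222.55] pointing down, gripper open.
Joint ranges: [-179.83, 179.83], [-69.29, 118.12], [-61.27, 80.66], [-181.25, 117.63], [-171.15, -9.14], [-177.46, 177.46]. Speed limits (degrees/s): [159.86, 159.86, 180, 180, 180, 180].

INTERFACE

Orientations are given as [roll, pitch, yaw] about the fixed x, y, z axes, in that order (R = Rz(yaw) Ry(pitch) Rx(roll)).
In Python, from cell import r, eyes gives the robot as it stands.
- The arm moves only by the shell command python3 -m pendant 'ROWS' [OPENING] [FORCE]. ROWS is JSON, a list that holds one entry, the list of rows, each a list of 4 numbers: the shift along the tool's x, y, z in m, then the turn about the tool's x in degrees. A call has 1 to 12 rows; each row shifts and turns the pose as measured when the row begins, along the tool's axes as they then stand; what a row does not reach is not made up. A row lasts 1/12 s, in which the tool goes at most 41.7 mm and 7.16 degrees, less where a joint would pass 70% of its speed; a pose out of reach is approached as far as the arm can. A call is refused whole if a number of a shift passes 0.0417 or a number of a turn 7.16, either way. A call with a gripper value outside its range is refused whole. OPENING is the finger opening in m, from 0 to 0.087, set as the call begins (- or left out, the last holds). The fingers move at their own pace and stop on an object; FORCE is the grip in N (left out, the last holds). Time passes only in rows, so rows that do not move let the fingers close. It gives the time, the measured TCP pose, the force and the opening at its end, in the units of the state.
- r.read_state(): the state, without advancing time (a new reading comes with each control period).
- eyes.capture(name): name is "scene" or "side" or "wrist"; returns a dict with "pixels" (400x640x3 uint8, red, green, blue), "range_z" (400x640 float32, mm along the optical axis (not along the pixel's ray), 0 where there is no reading), "fx", "fy", "cx", "cy" (pixels), "cam_to_world" (4x4, takes a point from camera to world coordinates). Camera axes: x right, y up, looking along -z (the intrinsics and any distortion apply to the point x, -y, -z); pixel columns grow to the right and rows downward; lengths in mm; the calibration is good to about 2 mm. A picture is of the moment at which its call begins.
- r.hand_in(): hands the job in, once; it reports no verdict.
The state is a dict: "clock": time; "joint_pos": joint angles; "qd": joint speeds; "joint_efforts": joint torques, N m; "eef_pos": TCP position; "ee_rot": TCP orientation; "force": force on the tool from outside, world axes, zero at the start; "moment": the same for the moment, N m; "opening": finger opening in mm.
Only numpy, scipy, OpenCV 4.12 (cv2) and the standard library are available. Lean on these libraries where they do the work, as an engineer would, in place of code of your own. Each camera call takes 0.05 s, during which the arm holds its last target.

TASK

Stow the blue sample tray: slide it, jars standing, in between the guide walls and under the lamp shelf until it is fully back against the stop. Then swing the yellow gate shut until its catch snaps, and once it is shut give the gate post a short, firm tug outward, so that it gives a little against its spring catch, to check that the catch holds, pressing it shut again if it comes open. Leave the gate caught shut, and do not upset the jars or shift the cup, bottle and orange box standing about.

Things in the scene. Friction and masses are not known exactly. Their poses are not given: they have to be found in the camera images.
- bay: Fixed aluminium bay on the bench. Origin: on the bench, mid-mouth. Its y axis points into the bay (the way the tray slides), x across the mouth, z up. Two guide walls, 60 mm high, 10 mm thick, y = 0 to 225 mm, inner faces at x = -52 and +52 mm. No sill: the tray slides on the bench.
- shelf_edge (a point): Middle of the front edge of the shelf over the bay, on a white lamp tube, 106 mm above the bench, at bay y = 72 mm. Axes as the bay's. The shelf is 300 mm wide, reaches from here to bay y = 300 mm, underside 98 mm and top 114 mm above the bench. Blue stock bins stand on it from bay y = 190 mm back, up to 174 mm above the bench.
- bay_stop (a point): Middle of the front face of the back stop that the tray's rear end meets, at bay y = 215 mm, 30 mm above the bench. Axes as the bay's.
- gate_hinge (a point): The gate's vertical hinge axis, at bay x = 75, y = -12 mm; the point is 40 mm above the bench. Axes as the bay's. The shut gate lies from here along the bay's -x. Gate bar: 10 mm thick, 25 to 55 mm above the bench, its steel nose ends 177 mm from the hinge.
- gate_catch (a point): Steel spring roller of the gate's catch, 24 mm diameter, at bay x = -106, y = -30 mm, 40 mm above the bench; its black housing, 60 mm high, is at bay x = -150 to -122, y = -50 to -6 mm.
- tray_center (a point): Centre (22.5 mm above its underside) of the blue open tray, 90 mm wide (its x), 160 mm long (its y), 45 mm high, about 0.5 kg with its two jars. Its y axis points to its rear end, which goes into the bay first. Fully home, this point is at x = 0, y = 135 mm in the bay's frame, axes parallel. It slides easily on the bench (3 N).
- tray_grip (a point): Grasp point on the upright yellow grip fixed to the tray's front end: a plate 12 mm thick (tray x), 35 mm long (tray y), from 8 to 115 mm above the tray's underside. The point is 95 mm above the underside, 97.5 mm from the tray's centre along its -y; axes as the tray's. With the tray home the grip stands clear in front of the shelf edge.
- jar_a_center (a point): Centre of a clear jar with a white cap, 54 mm diameter, 74 mm high, standing loose in the tray's front compartment; z axis upright.
- jar_b_center (a point): The same sort of jar with a red cap, in the tray's rear compartment.
- gate (a joint): Angle (rad) of the yellow gate: 0 = shut across the mouth, 1.6 to 2.1 at the start, swung out towards the bay's -y. It turns easily until the catch roller resists from about 0.2 rad: 10 N at the post snaps it past, then the roller draws it to 0. Tugged outward at the post, the caught gate gives from 2 N, moves 0.01 rad at 5 N, 0.03 rad (4 mm) at 9 N, and comes free beyond 0.1 rad (14 mm).
- gate_post (a point): The black upright round post of the gate, 14 mm diameter, 55 to 117 mm above the bench, 145 mm from the hinge; the point lies on its axis, 86 mm above the bench. With the gate shut it is at bay x = -70, y = -12 mm. It moves with the gate.
- cup_center (a point): Centre of a steel cup, 72 mm diameter, 85 mm high, a bystander.
- flask_center (a point): Centre of a white bottle, 60 mm diameter, 130 mm high, a bystander.
- tagbox_center (a point): Centre of an open orange box, 110 x 80 mm, 45 mm high, a bystander.
Things that resemble listed ones, but are neither listed nor needed, are in the scene too. Several things look just like the part that bears tray_center: the one meant starts farthest to the robot's right.

How it is judged (in metres and radians):
On the way, in this order (a step that is already met when the one before it is completed fails the run):
1. the tray is fully home in the bay, under the shelf (y of tray_center in the frame of bay above 0.128 m and x of tray_center in the frame of bay between -0.012 and 0.012 m and height (world z) of tray_center below 0.028 m), for 0.1 s.
2. the gate is shut (within 0.004 rad) (value of joint gate below 0.004 rad), for 0.1 s.
3. the caught gate is tugged outward: it gives a little (0.01 rad or more) and the catch does not let go (below 0.08 rad) (value of joint gate between 0.01 and 0.08 rad), for 0.1 s.
At the end, for the whole second after the job is handed in: The tray is flat on the bench between the guide walls, within 10 mm of the back stop, both jars standing in it; the gate is caught shut (within 0.012 rad of 0) (y of tray_center in the frame of bay above 0.125 m and x of tray_center in the frame of bay between -0.012 and 0.012 m and height (world z) of tray_center below 0.028 m and value of joint gate below 0.012 rad and angle between each of jar_a_center, jar_b_center's own z axis and vertical below 0.2 rad and horizontal distance between each of jar_a_center, jar_b_center and tray_center below 0.06 m); the robot touches nothing.
It fails at once if a jar is tipped (more than 0.4 rad) (angle between any of jar_a_center, jar_b_center's own z axis and vertical above 0.4 rad).
It fails at once if the cup, bottle or orange box is shifted more than 25 mm (distance of any of cup_center, flask_center, tagbox_center from where it was at the start of the episode above 0.025 m).
It also fails if it takes over 72 s, if anything falls off the work surface, if the arm or the gripper's body presses on something with over 40 N, if the wrist force passes 120 N, or if a joint passes its speed limit or range.

## Working session

There is one attempt and no reset: what is moved stays moved. The work goes in short steps, Python scripts to look and compute and a shell command to move; the robot and the scene stay as the last step left them, time stands still between calls to the robot, and variables do not carry over. Pictures are saved under pics/ and viewed, and the job is handed in when it is done.

```bash
ls; mkdir -p pics; python3 - <<'E'
from cell import r, eyes
import cv2
print(r.read_state())
for n in ("scene","side","wrist"):
    d=eyes.capture(n); cv2.imwrite(f"pics/{n}0.png",d["pixels"][:,:,::-1]); print(n,d["fx"],d["fy"],d["cx"],d["cy"],d["cam_to_world"].round(3).tolist(),[k for k in d], (d["range_z"]>0).mean())
E
```

```text
pics
{'clock': 0.0, 'joint_pos': array([ 9.15926724e+01,  2.20918218e+01,  3.77225636e-01, -2.85629843e-02,
       -6.84115878e+01, -1.48185530e+01]), 'qd': array([ 0.09982214, -0.05210763,  0.00316006,  0.05393779,  0.04708771,
        0.11137551]), 'joint_efforts': array([-1.03579252e-04, -3.90669036e+01,  1.87406230e+01,  4.22009781e+00,
        1.09243928e-02, -1.93127357e-04]), 'eef_pos': array([142.81939395, 607.82267077, 221.43210322]), 'ee_rot': array([   2.9426973 ,   89.87105353, -100.2937219 ]), 'force': array([-0.1470368 ,  0.17572945, -0.43376952]), 'moment': array([-0.03348157, -0.02677129,  0.02539882]), 'opening': 86.94588111830386}
scene 513.444022206526 513.444022206526 319.9009725348483 197.53122165133098 [[0.237, -0.59, 0.772, 1470.692], [0.971, 0.149, -0.185, -287.417], [-0.006, 0.793, 0.609, 826.654], [0.0, 0.0, 0.0, 1.0]] ['pixels', 'range_z', 'fx', 'fy', 'cx', 'cy', 'cam_to_world'] 0.995890625
side 393.74534260945995 393.74534260945995 323.6225460894127 192.97959610985723 [[0.671, 0.551, -0.497, 33.182], [-0.742, 0.487, -0.461, -535.014], [-0.012, 0.678, 0.735, 853.1], [0.0, 0.0, 0.0, 1.0]] ['pixels', 'range_z', 'fx', 'fy', 'cx', 'cy', 'cam_to_world'] 0.99608984375
wrist 334.2358895125421 334.2358895125421 319.4160124827489 199.27460496185674 [[-0.23, 0.927, 0.298, 223.507], [-0.973, -0.219, -0.069, 589.545], [0.002, -0.306, 0.952, 383.552], [0.0, 0.0, 0.0, 1.0]] ['pixels', 'range_z', 'fx', 'fy', 'cx', 'cy', 'cam_to_world'] 0.99601171875
```

View pics/scene0.png

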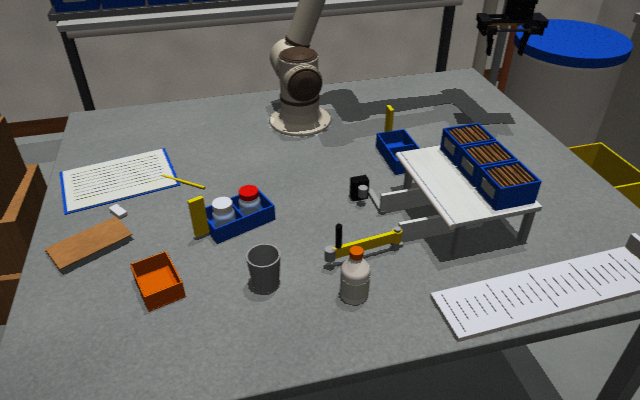

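View pics/side0.png

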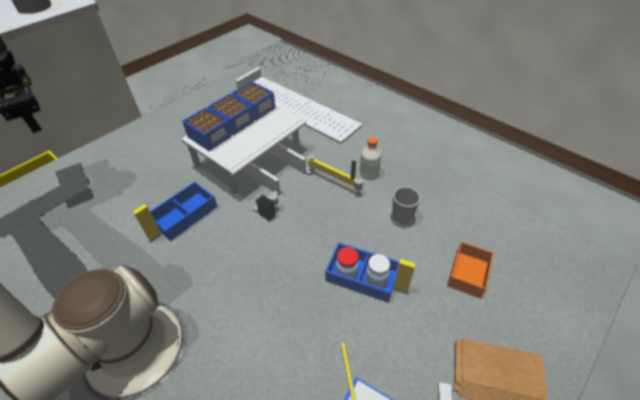

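View pics/wrist0.png

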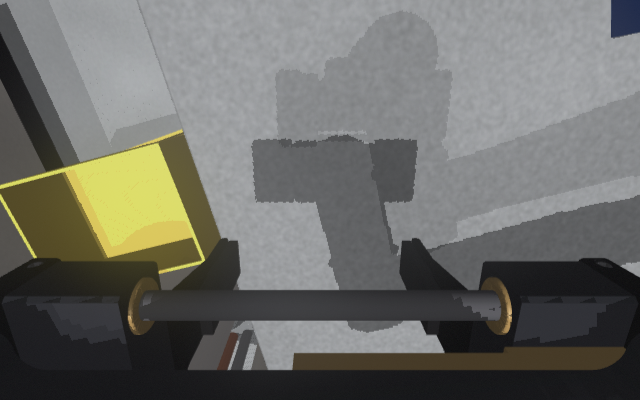

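The things that could be taken for the tray are the blue tray with two jars at scene (238,213) and the empty blue tray with a yellow grip at scene (397,150). The stock bins on the shelf are blue as well. The robot's right is world -y, which is image left, so I choose the jar tray at (238,213). Next I'll crop in close and measure.

```bash
cat > h.py <<'E'
import numpy as np, cv2
from cell import r, eyes
def cap(n):
    d=eyes.capture(n); d["hsv"]=cv2.cvtColor(np.ascontiguousarray(d["pixels"]),cv2.COLOR_RGB2HSV); return d
def cloud(d):
    v,u=np.mgrid[0:400,0:640]; z=d["range_z"].astype(float)
    X=np.stack([(u-d["cx"])/d["fx"]*z,-(v-d["cy"])/d["fy"]*z,-z,np.ones_like(z)],-1)
    return (X@d["cam_to_world"].T)[...,:3]
def ray(d,u,v,h):
    T=d["cam_to_world"]; c=T[:3,3]; q=T[:3,:3]@np.array([(u-d["cx"])/d["fx"],-(v-d["cy"])/d["fy"],-1]); return c+q*(h-c[2])/q[2]
def blobs(d,lo,hi,box=None,mn=30):
    m=cv2.inRange(d["hsv"],np.array(lo),np.array(hi))
    if box: k=np.zeros_like(m); k[box[1]:box[3],box[0]:box[2]]=1; m=m*k
    n,l,s,c=cv2.connectedComponentsWithStats(m)
    return [(l==i,s[i],c[i]) for i in range(1,n) if s[i][4]>=mn]
def topfit(P):
    rct=cv2.minAreaRect(P[:,:2].astype(np.float32)); return rct
E
python3 - <<'E'
from h import *
for n in("scene","side"):
    d=cap(n);C=cloud(d)
    for nm,lo,hi in(("blue",(105,150,40),(130,255,255)),("yellow",(20,150,60),(35,255,255)),("orange",(3,180,80),(17,255,255)),("red",(0,200,90),(2,255,255))):
        for m,s,c in blobs(d,lo,hi):
            P=C[m]; z=P[:,2]; zt=np.percentile(z,95); T=P[(z>zt-6)]
            print(n,nm,s.tolist(),"z",np.percentile(z,[2,50,98]).round(),"top",[np.round(q,1).tolist() if not np.isscalar(q) else round(q,1) for q in topfit(T)])
    im=d["pixels"][:,:,::-1]
    x,y=((170,170) if n=="scene" else (310,225))
    cv2.imwrite(f"pics/crop_{n}.png",cv2.resize(im[y:y+90,x:x+120],None,fx=6,fy=6))
    x,y=((310,160) if n=="scene" else (240,140))
    cv2.imwrite(f"pics/gate_{n}.png",cv2.resize(im[y:y+110,x:x+140],None,fx=5,fy=5))
E
```

```text
scene blue [52, 0, 48, 12, 435] z [291. 306. 326.] top [[-387.6, -660.8], [134.7, 23.0], 89.8]
scene blue [100, 0, 45, 9, 315] z [290. 302. 315.] top [[529.0, -380.5], [1889.3, 110.7], 9.0]
scene blue [148, 0, 41, 5, 153] z [289. 297. 305.] top [[-385.6, -381.7], [100.5, 22.4], 82.8]
scene blue [524, 19, 109, 49, 3962] z [ 2. 38. 43.] top [[421.2, 507.4], [387.3, 2604.3], 44.4]
scene blue [515, 31, 9, 11, 71] z [ 21.  39. 302.] top [[177.9, 618.7], [7.5, 20.8], 10.3]
scene blue [441, 123, 100, 87, 2671] z [115. 162. 175.] top [[985.6, 106.7], [221.6, 1230.3], 61.1]
scene blue [376, 129, 43, 46, 1017] z [ 1. 27. 46.] top [[846.8, 13.6], [119.6, 1380.3], 69.2]
scene blue [163, 148, 14, 30, 79] z [-2.  1.  6.] top [[152.0, -423.2], [174.6, 7.1], 11.1]
scene blue [60, 172, 120, 43, 299] z [-2.  2.  5.] top [[756.2, -380.7], [1410.7, 294.3], 19.2]
scene blue [205, 190, 70, 54, 1425] z [ 0. 26. 46.] top [[941.4, -237.5], [1055.5, 162.0], 1.6]
scene yellow [385, 105, 9, 26, 168] z [ 34.  84. 116.] top [[192.5, 230.1], [40.4, 14.1], 3.4]
scene yellow [568, 142, 72, 66, 1479] z [-467. -388. -
[... 967 characters left out ...]
[138.6, -114.2], [853.5, 155.6], 65.6]
side blue [326, 253, 70, 41, 576] z [ 2. 37. 48.] top [[252.1, -351.1], [549.7, 157.8], 24.0]
side yellow [0, 151, 56, 35, 586] z [-386. -361. -337.] top [[114.8, 413.2], [218.4, 1890.8], 1.7]
side yellow [313, 160, 38, 19, 117] z [48. 54. 58.] top [[660.1, 13.6], [7.7, 130.0], 7.1]
side yellow [134, 205, 13, 14, 77] z [ 94. 114. 119.] top [[190.7, 232.0], [30.1, 11.3], 3.7]
side yellow [401, 260, 14, 8, 69] z [108. 115. 117.] top [[499.5, -348.3], [11.2, 29.4], 20.2]
side yellow [342, 344, 13, 56, 117] z [ 5.  9. 12.] top [[268.7, -375.4], [110.6, 4.9], 51.4]
side orange [452, 252, 36, 36, 843] z [ 1.  4. 47.] top [[349.8, -508.5], [630.7, 78.1], 11.9]
```

```bash
cd pics; python3 -c "
import cv2,numpy as np
a=cv2.imread('crop_scene.png');b=cv2.imread('gate_scene.png')
cv2.imwrite('c1.png',a);"
```

```text
(no output)
```

View pics/crop_scene.png

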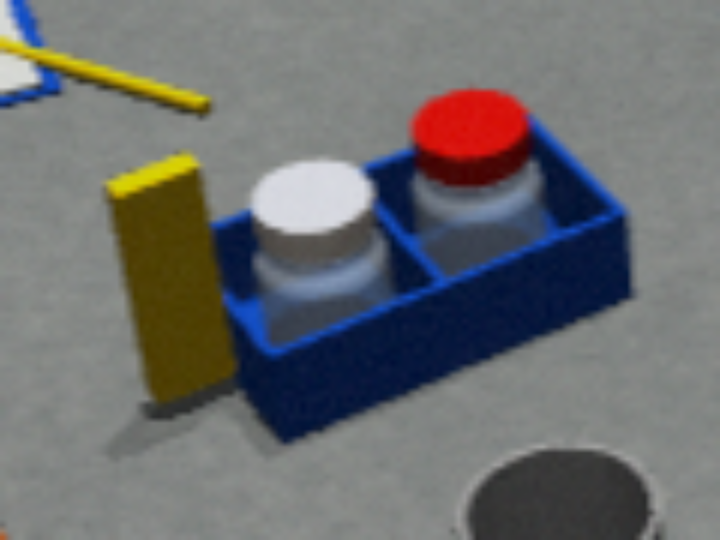

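View pics/gate_scene.png

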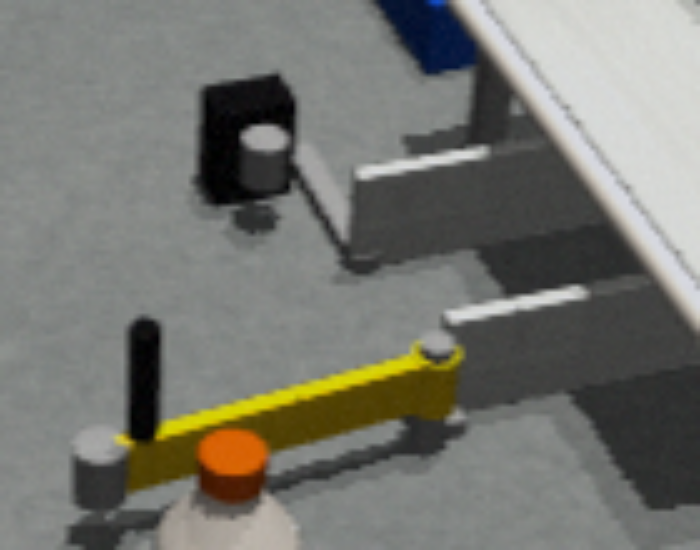

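View pics/gate_side.png

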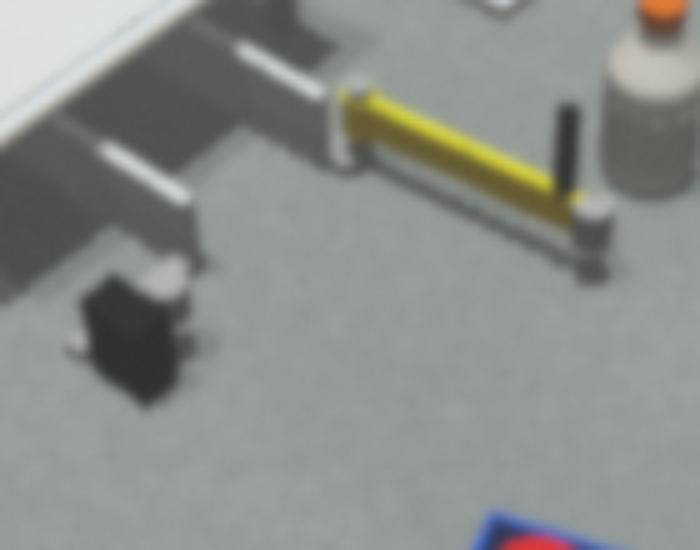

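```bash
cat > m1.py <<'E'
from h import *
def near(P,c,rad): return P[np.linalg.norm(P[:,:2]-np.array(c),axis=1)<rad]
def rr(P):
    # robust: drop lonely points
    from scipy.spatial import cKDTree
    t=cKDTree(P); k=np.array([len(x) for x in t.query_ball_point(P,8)]); Q=P[k>=min(5,np.median(k)*.4)]
    c,s,a=cv2.minAreaRect(Q[:,:2].astype(np.float32)); return np.round(c,1),np.round(s,1),round(a,2),len(Q)
def measure(n,d):
    C=cloud(d).reshape(-1,3); H=d["hsv"].reshape(-1,3); ok=(d["range_z"].reshape(-1)>0)
    def sel(lo,hi,z0,z1): return C[ok&(H>=lo).all(1)&(H<=hi).all(1)&(C[:,2]>z0)&(C[:,2]<z1)]
    print(n)
    for nm,lo,hi,z0,z1,c,rad in (
      ("tray rim",(105,150,40),(130,255,255),41,49,TR,120),
      ("grip top",(20,120,60),(35,255,255),111,119,GR,60),
      ("gate bar top",(20,120,60),(35,255,255),51,60,GA,150),
      ("shelf top",(0,0,120),(180,80,255),109,119,SH,260),
      ("walls top",(0,0,90),(180,70,255),56,64,WA,200),
      ("post",(0,0,0),(180,255,60),62,119,GP,60),
      ("red cap",(0,180,60),(3,255,255),70,85,JB,40),
      ("white cap",(0,0,120),(180,50,255),73,85,JA,40),
      ("cup rim",(0,0,0),(180,80,255),80,90,CU,60),
      ("flask cap",(3,150,60),(17,255,255),120,136,FL,40),
      ("box rim",(3,150,60),(17,255,255),41,50,BX,100),
      ("catch house",(0,0,0),(180,255,50),55,66,CA,50)):
        P=near(sel(lo,hi,z0,z1),c,rad)
        print(" ",nm,rr(P) if len(P)>8 else len(P), P.mean(0).round(1) if len(P) else "")
E
python3 - <<'E'
from h import *
d=cap("scene");C=cloud(d)
for nm,(u,v) in dict(tray=(250,225),gripl=(198,200),gate=(365,243),post=(338,235),shelf=(430,170),catch=(360,182),bottle=(357,253),cup=(264,270),box=(157,280),hinge=(397,229),wallL=(395,192),wallR=(415,221),red=(249,190),white=(222,203),nose=(330,250)).items(): print(nm,C[v,u].round())
E
```

```text
tray [ 509. -232.   16.]
gripl [ 501. -342.  109.]
gate [670.   7.  47.]
post [679. -59.  93.]
shelf [527. 216. 114.]
catch [458.  61.  58.]
bottle [776. -47. 127.]
cup [ 723. -227.   72.]
box [ 629. -453.    4.]
hinge [657.  86.  61.]
wallL [523. 131.  60.]
wallR [639. 137.  59.]
red [ 451. -221.   79.]
white [ 486. -290.   78.]
nose [678. -76.  52.]
```

```bash
python3 - <<'E'
import m1
from m1 import *
m1.TR=(470,-255);m1.GR=(500,-348);m1.GA=(670,10);m1.SH=(560,260);m1.WA=(570,150);m1.GP=(679,-59);m1.JB=(451,-225);m1.JA=(486,-292);m1.CU=(715,-235);m1.FL=(776,-47);m1.BX=(629,-453);m1.CA=(450,60)
for n in("scene","side"): measure(n,cap(n))
E
```

```text
scene
  tray rim (array([ 468.8, -257.8]), array([ 95.9, 160.7]), 20.45, 230) [ 489.7 -249.8   43.9]
  grip top (array([ 503.7, -349.5]), array([14.9, 34. ]), 21.53, 56) [ 503.3 -349.4  113.9]
  gate bar top (array([664.1,  13.8]), array([ 18.2, 165. ]), 4.87, 241) [665.2  17.2  54. ]
  shelf top (array([571.8, 281.6]), array([302.8, 229.5]), 2.33, 3963) [595.6 232.6 113.1]
  walls top (array([588.8, 124.1]), array([ 89.7, 147.3]), 89.8, 202) [591.8 125.8  59.2]
  post (array([676., -57.]), array([11.8, 14.2]), 12.26, 123) [677.7 -57.4  93.8]
  red cap (array([ 452.7, -225.1]), array([44.8, 46.7]), 51.3, 202) [ 452.6 -224.7   76.8]
  white cap (array([ 482.5, -291.8]), array([46.6, 46.7]), 75.89, 198) [ 482.7 -291.4   77.5]
  cup rim (array([ 692. , -225.4]), array([70.1, 69.2]), 59.43, 202) [ 693.5 -225.5   83.5]
  flask cap (array([770. , -48.2]), array([26.1, 28.4]), 41.12, 148) [772.  -48.8 127.6]
  box rim (array([ 647.5, -449.2]), array([114.1,  80. ]), 17.3, 259) [ 652.9 -447.6   43.9]
  catch house (array([447. ,  61.2]), array([29.6, 42.9]), 5.26, 114) [447.3  61.5  58.7]
si
[... 337 characters left out ...]
5]), 1.81, 2872) [553.9 231.2 115.4]
  walls top (array([537.6, 138.3]), array([232.1, 144.5]), 7.96, 260) [566.  139.8  60.8]
  post (array([668.6, -59. ]), array([7.9, 3.7]), 0.86, 25) [667.6 -58.8  89.1]
  red cap (array([ 445.5, -224.9]), array([39.7, 39.7]), 41.02, 215) [ 444.9 -224.7   79.1]
  white cap (array([ 479.9, -289.5]), array([47.1, 46.7]), 26.98, 311) [ 478.5 -290.2   78.6]
  cup rim (array([ 693.3, -224.4]), array([72.1, 61.7]), 62.65, 132) [ 696.3 -224.7   84.6]
  flask cap (array([763.8, -48.1]), array([21.4, 20.2]), 61.13, 40) [763.6 -49.1 130.7]
  box rim (array([ 627. , -451.9]), array([78.4, 78.9]), 17.77, 136) [ 612.5 -455.2   44.6]
  catch house 4 [429.7  49.3  56.1]
```

```bash
cat >> h.py <<'E'
from scipy.spatial.transform import Rotation as Ro
def tool():
    s=r.read_state(); R=Ro.from_euler('xyz',s["ee_rot"],degrees=True).as_matrix(); return s,s["eef_pos"],R
def goal(xyz,zyaw):
    """shift in tool axes (m) to TCP xyz, and turn about tool x (deg) to bring tool z (mod 180) to heading zyaw"""
    s,p,R=tool(); d=R.T@(np.array(xyz)-p)/1000
    h=np.degrees(np.arctan2(R[1,2],R[0,2])); t=(zyaw-h+90)%180-90
    print("t",round(s["clock"],2),"p",p.round(1),"zhead",round(h,2),"tilt",round(np.degrees(np.arccos(-R[2,0])),2),"shift",d.round(4),"turn about tool x",round(-t,2),"F",s["force"].round(1),"open",round(s["opening"],1),"j6",s["joint_pos"][5].round(1))
E
python3 - <<'E'
from h import *
s,p,R=tool(); print(R.round(3)); goal((501,-349,220),21.5)
E
```

```text
[[-0.     0.973 -0.229]
 [-0.    -0.229 -0.973]
 [-1.     0.     0.   ]]
t 0.4 p [142.9 608.3 222.4] zhead -103.22 tilt 0.02 shift [0.0027 0.5676 0.85  ] turn about tool x 55.28 F [-0.1 -0.8 -0.2] open 87.1 j6 -14.8
```

```bash
python3 -m pendant '[[[0,0,0,6.9],[0,0,0,6.9],[0,0,0,6.9],[0,0,0,6.9],[0,0,0,6.9],[0,0,0,6.9],[0,0,0,6.9],[0,0,0,6.9]]]'
python3 -m pendant '[[[0,0.04,-0.006,0],[0,0.04,-0.006,0],[0,0.04,-0.006,0],[0,0.04,-0.006,0],[0,0.04,-0.006,0],[0,0.04,-0.006,0],[0,0.04,-0.006,0],[0,0.04,-0.006,0],[0,0.04,-0.006,0],[0,0.04,-0.006,0],[0,0.04,-0.006,0],[0,0.04,-0.006,0]]]'
python3 -c "
from h import *
goal((501,-349,220),21.5)"
```

```text
clock: 1.07
eef_pos: [142.8, 608.2, 222.2]
ee_rot: [37.5, 90.0, -122.9]
force: [0.4, -0.6, -1.0]
opening: 86.8
clock: 2.07
eef_pos: [372.9, 171.6, 221.3]
ee_rot: [-148.7, 89.6, 51.4]
force: [0.8, 0.5, 0.0]
opening: 86.9
t 2.07 p [372.9 171.6 221.3] zhead -159.88 tilt 0.41 shift [-0.001   0.5329  0.0588] turn about tool x -1.38 F [0.8 0.5 0. ] open 86.9 j6 -27.5
```

```bash
python3 -m pendant '[[[0,0.04,0.0045,0],[0,0.04,0.0045,0],[0,0.04,0.0045,0],[0,0.04,0.0045,0],[0,0.04,0.0045,0],[0,0.04,0.0045,0],[0,0.04,0.0045,-0.5],[0,0.04,0.0045,-0.5],[0,0.04,0.0045,-0.5],[0,0.04,0.0045,0],[0,0.04,0.0045,0],[0,0.04,0.0045,0]]]'
python3 -m pendant '[[[0,0.02,0.002,0],[0,0,0,0]]]'
python3 -c "
from h import *
goal((501,-349,220),21.5)
d=cap('wrist');cv2.imwrite('pics/w1.png',d['pixels'][:,:,::-1])
C=cloud(d)
for m,s,c in blobs(d,(20,120,40),(35,255,255),mn=80):
  P=C[m];T=P[(P[:,2]>111)&(P[:,2]<119)];print(s,c)
  if len(T)>20: print(cv2.minAreaRect(T[:,:2].astype('f4')),T.mean(0))
for m,s,c in blobs(d,(105,150,40),(130,255,255),mn=80):
  P=C[m];T=P[(P[:,2]>41)&(P[:,2]<49)];print(s,c)
  if len(T)>20: print(cv2.minAreaRect(T[:,:2].astype('f4')),T.mean(0))
"
```

```text
clock: 3.07
eef_pos: [492.9, -314.1, 224.1]
ee_rot: [-176.9, 88.8, 24.9]
force: [1.5, 0.4, 0.8]
opening: 87.1
clock: 3.23
eef_pos: [499.4, -341.2, 222.5]
ee_rot: [179.6, 88.9, 20.9]
force: [0.6, 0.4, 0.5]
opening: 86.9
t 3.23 p [ 499.4 -341.2  222.5] zhead -158.64 tilt 1.14 shift [0.0025 0.0078 0.0014] turn about tool x -0.14 F [0.6 0.4 0.5] open 86.9 j6 41.1
[316 169  14  39 506] [322.17391304 187.9743083 ]
((500.0329284667969, -347.5151672363281), (10.952120780944824, 33.37625503540039), 21.16063117980957) [ 500.38059851 -347.75800809  114.79340184]
[466 177 116  59 605] [519.43966942 207.51239669]
[518   0  78 199 791] [555.64096081 100.61188369]
[345 192  13  47 464] [350.83405172 216.90948276]
[544 197  96  21 514] [593.07976654 206.78599222]
[357 201   8  89 276] [360.2173913  245.69202899]
((429.4693298339844, -281.1629333496094), (3.5856523513793945, 108.47022247314453), 20.589920043945312) [ 429.93132903 -282.06180519   44.93003433]
[336 252  22  29 225] [349.61333333 261.64444444]
[291 269  12  18 146] [295.52054795 279.53424658]
```

View pics/w1.png

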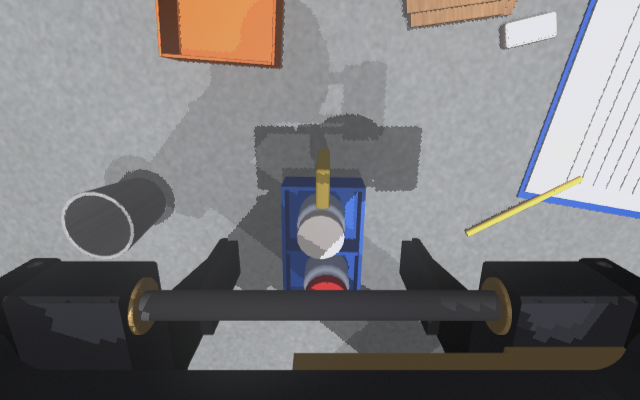

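```bash
python3 -m pendant '[[[0.03,0.0065,0.0015,-0.2],[0.03,0,0,0],[0.03,0,0,0],[0,0,0,0]]]'
python3 -c "
from h import *
goal((500.2,-348,76),21.3)"
```

```text
clock: 3.62
eef_pos: [502.3, -344.2, 132.9]
ee_rot: [172.9, 88.6, 14.5]
force: [-1.5, 1.0, -1.1]
opening: 87.2
t 3.62 p [ 502.3 -344.2  132.9] zhead -158.38 tilt 1.44 shift [0.0568 0.0026 0.0048] turn about tool x 0.32 F [-1.5  1.  -1.1] open 87.2 j6 41.8
```

```bash
python3 -m pendant '[[[0.02,0.002,0.004,0.3],[0.02,0,0,0],[0.014,0,0,0],[0,0,0,0]]]'
python3 -c "
from h import *
goal((500.2,-348,76),21.3)"
```

```text
clock: 3.95
eef_pos: [502.4, -344.0, 83.0]
ee_rot: [165.4, 88.4, 7.1]
force: [-0.3, -0.0, -0.4]
opening: 86.9
t 3.95 p [ 502.4 -344.    83. ] zhead -158.3 tilt 1.62 shift [0.0069 0.0028 0.0037] turn about tool x 0.4 F [-0.3 -0.  -0.4] open 86.9 j6 41.9
```

```bash
python3 -m pendant '[[[0.007,0.003,0.0045,0.4],[0,0,0,0],[0.001,0,0,0]]]'
python3 -c "
from h import *
goal((500.2,-348,76),21.3)
s,p,R=tool();print(R.round(3))
d=cap('wrist');cv2.imwrite('pics/w2.png',d['pixels'][:,:,::-1])"
```

```text
clock: 4.2
eef_pos: [501.9, -348.2, 79.6]
ee_rot: [158.8, 88.1, 0.3]
force: [-0.3, 0.2, -0.1]
opening: 86.8
t 4.2 p [ 501.9 -348.2   79.6] zhead -158.5 tilt 1.94 shift [ 0.0036 -0.0008  0.0017] turn about tool x 0.2 F [-0.3  0.2 -0.1] open 86.8 j6 42.0
[[ 0.034  0.366 -0.93 ]
 [ 0.    -0.93  -0.366]
 [-0.999  0.012 -0.032]]
```

View pics/w2.png

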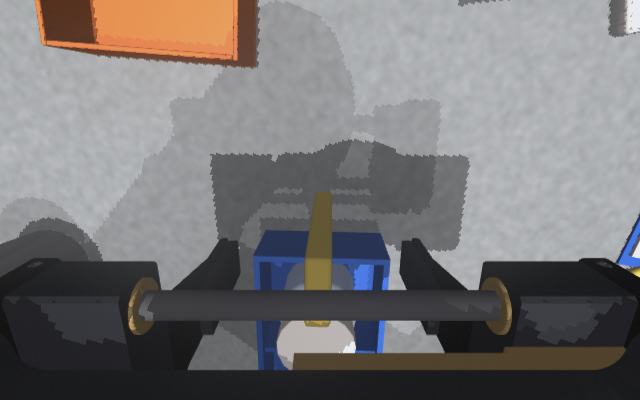

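```bash
python3 -m pendant '[[[0.003,0,0.0015,0.2],[0,0,0,0],[0,0,0,0],[0,0,0,0],[0,0,0,0]]]' 0 20
python3 -c "
from h import *
goal((500.2,-348,76),21.3)"
```

```text
clock: 4.67
eef_pos: [501.4, -349.3, 79.0]
ee_rot: [156.7, 87.8, -2.1]
force: [0.4, 0.1, -0.8]
opening: 61.1
t 4.67 p [ 501.4 -349.3   79. ] zhead -158.74 tilt 2.17 shift [ 0.003  -0.0017  0.0008] turn about tool x -0.04 F [ 0.4  0.1 -0.8] open 61.1 j6 41.9
```

```bash
python3 -c "
from h import *
for i in range(18):
  cap('wrist')
  if i%3==2: goal((500.2,-348,76),21.3)"
```

```text
t 4.82 p [ 501.4 -349.2   78.9] zhead -158.73 tilt 2.16 shift [ 0.0028 -0.0016  0.0008] turn about tool x -0.03 F [ 0.4 -0.7  0.1] open 49.7 j6 41.9
t 4.97 p [ 501.4 -349.2   78.8] zhead -158.73 tilt 2.15 shift [ 0.0027 -0.0015  0.0008] turn about tool x -0.03 F [ 0.8  0.1 -0.7] open 37.4 j6 41.9
t 5.12 p [ 501.4 -349.1   78.7] zhead -158.73 tilt 2.15 shift [ 0.0027 -0.0015  0.0008] turn about tool x -0.03 F [0.6 0.  0.2] open 25.7 j6 41.9
t 5.27 p [ 501.6 -349.2   78.8] zhead -158.73 tilt 2.18 shift [ 0.0028 -0.0016  0.0009] turn about tool x -0.03 F [0.7 0.6 0.2] open 13.6 j6 41.9
t 5.42 p [ 501.1 -349.1   79.1] zhead -158.72 tilt 2.1 shift [ 0.0031 -0.0014  0.0005] turn about tool x -0.02 F [-0.8  1.4  2.6] open 11.8 j6 41.9
t 5.57 p [ 501.2 -349.1   79.1] zhead -158.72 tilt 2.13 shift [ 0.0031 -0.0015  0.0006] turn about tool x -0.02 F [-1.   0.8  4.7] open 12.4 j6 41.9
```

```bash
python3 -m pendant '[[[0,-0.008,-0.007,0.8],[0,-0.014,-0.012,1.6],[0,-0.017,-0.014,1.8],[0,-0.018,-0.013,1.8],[0,-0.018,-0.013,1.8],[0,-0.018,-0.012,1.8]]]'
python3 -c "
from h import *
goal((587.5,-122,79),2.1)"
```

```text
clock: 6.07
eef_pos: [539.1, -243.3, 79.0]
ee_rot: [153.8, 88.1, -15.0]
force: [-1.2, -3.0, 1.1]
opening: 12.1
t 6.07 p [ 539.1 -243.3   79. ] zhead -168.73 tilt 1.88 shift [ 0.0005 -0.1096 -0.0711] turn about tool x 9.17 F [-1.2 -3.   1.1] open 12.1 j6 19.6
```

```bash
python3 -m pendant '[[[0,-0.019,-0.012,1.7],[0,-0.019,-0.011,1.7],[0,-0.019,-0.010,1.7],[0,-0.019,-0.009,1.7],[0,-0.016,-0.008,1.4],[0,-0.009,-0.004,0.5]]]'
python3 -c "
from h import *
goal((587.5,-122,79),2.1)
for n in('side','wrist','scene'):
  d=cap(n);cv2.imwrite(f'pics/{n}3.png',d['pixels'][:,:,::-1])
goal((587.5,-122,79),2.1)
"
```

```text
clock: 6.57
eef_pos: [577.5, -134.5, 78.8]
ee_rot: [138.4, 88.4, -38.9]
force: [-1.5, -4.3, 3.0]
opening: 11.7
t 6.57 p [ 577.5 -134.5   78.8] zhead -177.34 tilt 1.56 shift [-0.0002 -0.012  -0.0105] turn about tool x 0.56 F [-1.5 -4.3  3. ] open 11.7 j6 -1.4
t 6.72 p [ 577.7 -134.2   78.7] zhead -177.39 tilt 1.56 shift [-0.0002 -0.0118 -0.0104] turn about tool x 0.51 F [-0.3  3.7  2. ] open 11.8 j6 -1.3
```

View pics/side3.png

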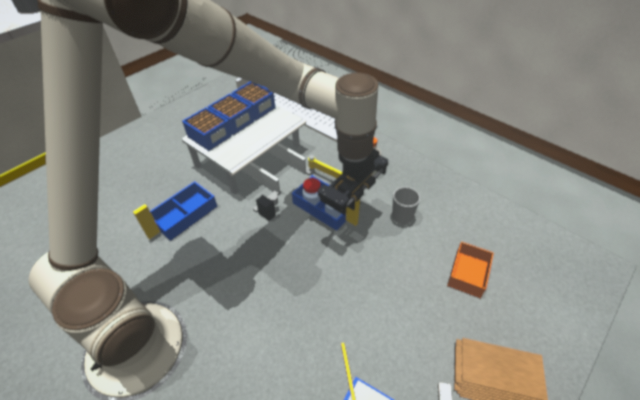

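View pics/scene3.png

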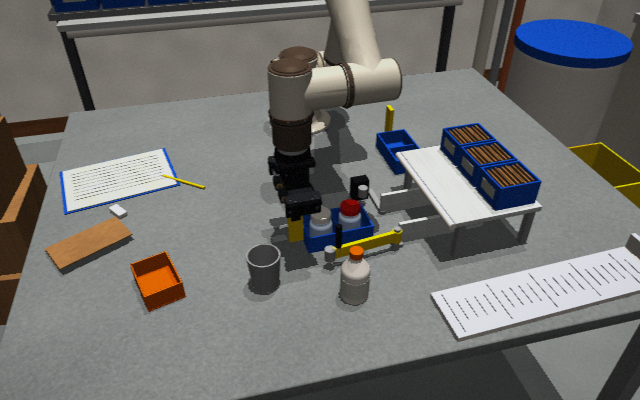

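View pics/wrist3.png

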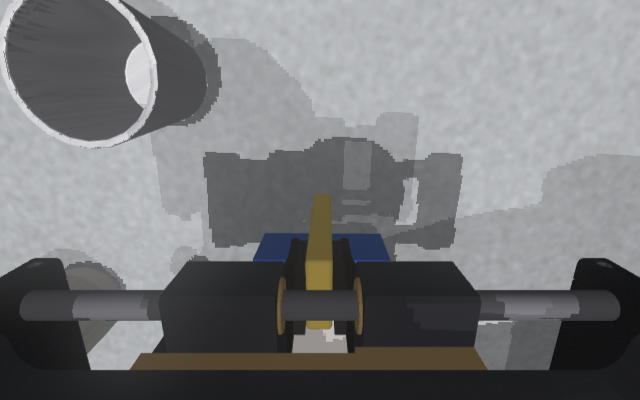

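```bash
python3 - <<'E'
from h import *
a=np.radians(2.1); ux=np.array([np.cos(a),np.sin(a)]); uy=np.array([-ux[1],ux[0]])
for n in("scene","side"):
    d=cap(n); C=cloud(d).reshape(-1,3); H=d["hsv"].reshape(-1,3)
    q=C[:,:2]-np.array([579,95.2]); X=q@ux; Y=q@uy; z=C[:,2]
    for nm,x0,x1 in(("wallL",-75,-40),("wallR",40,75)):
        m=(H[:,1]<70)&(H[:,2]>(150))&(z>55)&(z<65)&(X>x0)&(X<x1)&(Y>0)&(Y<70)
        if m.sum()>10:
            p=np.polyfit(Y[m],X[m],1); print(n,nm,m.sum(),"X",np.percentile(X[m],[3,50,97]).round(1),"Ymin",Y[m].min().round(1),"slope deg",np.degrees(-p[0]).round(2))
    m=(H[:,0]>105)&(H[:,0]<130)&(H[:,1]>150)&(z>40)&(z<50)&(abs(X)<90)&(Y>-250)&(Y<0)
    print(n,"rim",m.sum(),X[m].min().round(1),X[m].max().round(1),Y[m].max().round(1),cv2.minAreaRect(np.c_[X[m],Y[m]].astype('f4')))
    # long rim edges: slope
    for s in(-1,1):
        k=m&(X*s>30)&(Y<-55)&(Y>-190)
        if k.sum()>15: p=np.polyfit(Y[k],X[k],1); print("  side",s,k.sum(),np.median(X[k]).round(1),np.degrees(-p[0]).round(2))
    m=(z>111)&(z<118)&(H[:,1]<60)&(H[:,2]>120)&(abs(X)<160)&(Y>50)&(Y<185)
    print(n,"shelf",X[m].min().round(1),X[m].max().round(1),np.percentile(Y[m],.5).round(1),cv2.minAreaRect(np.c_[X[m],Y[m]].astype('f4')))
E
```

```text
scene wallL 63 X [-62.3 -56.2 -52.8] Ymin 1.4 slope deg -1.14
scene wallR 79 X [52.2 57.2 62.3] Ymin 0.2 slope deg -0.17
scene rim 267 -56.8 37.7 -51.2 ((-9.637088775634766, -131.74151611328125), (94.15630340576172, 161.4405059814453), 0.2160562127828598)
  side -1 29 -51.1 -5.9
  side 1 124 34.0 -0.04
scene shelf -152.3 151.5 73.0 ((-0.406890869140625, 128.509765625), (112.89529418945312, 303.7366943359375), 89.99764251708984)
side wallL 74 X [-63.4 -59.6 -53.1] Ymin 2.7 slope deg 0.88
side wallR 68 X [50.3 53.7 60.5] Ymin 0.4 slope deg 1.46
side rim 12 -56.3 -51.7 -69.4 ((-54.028751373291016, -139.40939331054688), (4.268946647644043, 140.06895446777344), 0.13046149909496307)
side shelf -151.6 150.4 74.5 ((-0.606536865234375, 128.51541137695312), (112.87918090820312, 302.07965087890625), 89.98223876953125)
```

```bash
python3 -m pendant '[[[0,-0.008,-0.006,0.3],[0,-0.012,-0.005,0.2],[0,0,0,0]]]'
python3 -c "
from h import *
a=np.radians(2.1); ux=np.array([np.cos(a),np.sin(a)]); uy=np.array([-ux[1],ux[0]])
s,p,R=tool(); q=p[:2]-[579,95.2]; print('bay',q@ux,q@uy)
g=np.array([579,95.2])+37.5*uy
goal((*g,79),2.1)
"
```

```text
clock: 7.07
eef_pos: [586.8, -116.5, 78.8]
ee_rot: [138.6, 88.5, -39.6]
force: [-0.3, 3.8, 3.2]
opening: 11.8
bay 0.07449446428951753 -211.8801550208061
t 7.07 p [ 586.8 -116.5   78.8] zhead -178.14 tilt 1.52 shift [-0.0046 -0.2493  0.0011] turn about tool x -0.24 F [-0.3  3.8  3.2] open 11.8 j6 -4.0
```

```bash
python3 -m pendant '[[[-0.0002,-0.01,0,-0.2],[-0.0004,-0.018,0,0],[-0.0004,-0.018,0,0],[-0.0004,-0.018,0,0],[-0.0004,-0.018,0,0],[-0.0004,-0.018,0,0]]]'
cat > bay.py <<'E'
from h import *
a=np.radians(2.1); ux=np.array([np.cos(a),np.sin(a)]); uy=np.array([-ux[1],ux[0]]); O=np.array([579,95.2])
def B(x,y): return O+x*ux+y*uy
def st():
    s,p,R=tool(); q=p[:2]-O; print('bay',(q@ux).round(1),(q@uy).round(1),'z',p[2].round(1)); return q@ux,q@uy
E
python3 -c "
from bay import *
st(); goal((*B(0,37.5),79),2.1)
"
```

```text
clock: 7.57
eef_pos: [585.4, -18.0, 79.1]
ee_rot: [136.1, 88.1, -42.1]
force: [0.3, -3.9, 1.8]
opening: 12.1
bay 2.3 -113.4 z 79.1
t 7.57 p [585.4 -18.   79.1] zhead -178.16 tilt 1.86 shift [-0.0034 -0.1508  0.003 ] turn about tool x -0.26 F [ 0.3 -3.9  1.8] open 12.1 j6 -14.6
```

```bash
python3 -m pendant '[[[-0.0004,-0.018,0.001,-0.1],[-0.0004,-0.018,0.001,-0.1],[-0.0004,-0.018,0.001,0],[-0.0004,-0.018,0.001,0],[-0.0004,-0.018,0.0005,0],[-0.0004,-0.016,0.0005,0]]]'
python3 -c "
from bay import *
st(); goal((*B(0,37.5),79),2.1)
for n in('side','scene'):
  d=cap(n);cv2.imwrite(f'pics/{n}4.png',cv2.resize(d['pixels'][90:290,180:500,::-1],None,fx=2,fy=2))
"
```

```text
clock: 8.07
eef_pos: [577.1, 90.7, 79.3]
ee_rot: [133.2, 87.9, -44.7]
force: [1.7, -4.3, 3.1]
opening: 12.0
bay -2.1 -4.4 z 79.3
t 8.07 p [577.1  90.7  79.3] zhead -177.9 tilt 2.11 shift [-0.0008 -0.0419 -0.0021] turn about tool x -0.0 F [ 1.7 -4.3  3.1] open 12.0 j6 -25.7
```

View pics/scene4.png

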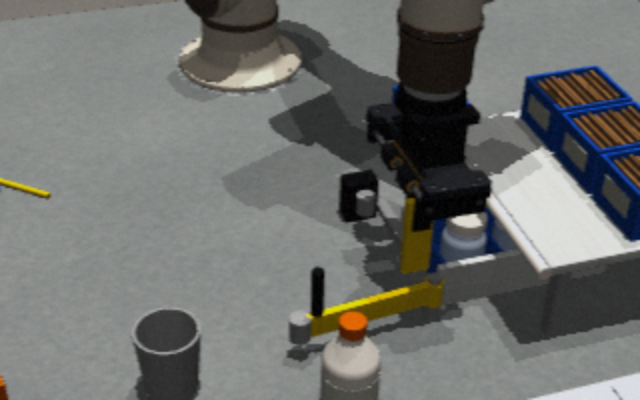

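View pics/side4.png

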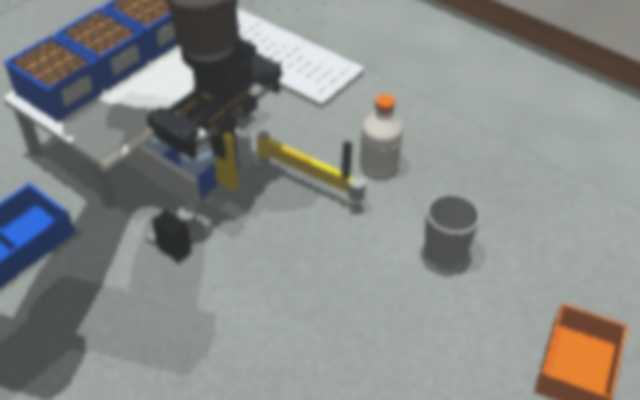

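```bash
python3 -m pendant '[[[-0.0002,-0.016,-0.001,0],[-0.0002,-0.014,-0.0005,0],[-0.0002,-0.008,0,0]]]'
python3 -c "
from bay import *
st(); goal((*B(0,37.5),79),2.1)
"
python3 -m pendant '[[[0,-0.005,0,0],[0,-0.005,0,0],[0,-0.005,0,0]]]'
python3 -c "
from bay import *
st(); goal((*B(0,37.5),79),2.1)
"
```

```text
clock: 8.42
eef_pos: [576.7, 128.3, 79.2]
ee_rot: [130.4, 87.9, -47.5]
force: [0.2, -4.7, 3.3]
opening: 12.1
bay -1.0 33.1 z 79.2
t 8.42 p [576.7 128.3  79.2] zhead -177.87 tilt 2.13 shift [ 0.0001 -0.0044 -0.001 ] turn about tool x 0.03 F [ 0.2 -4.7  3.3] open 12.1 j6 -29.2
clock: 8.67
eef_pos: [573.9, 134.4, 79.4]
ee_rot: [106.9, 87.3, -71.0]
force: [6.5, -21.7, 5.1]
opening: 12.0
bay -3.7 39.3 z 79.4
t 8.67 p [573.9 134.4  79.4] zhead -177.89 tilt 2.67 shift [ 0.0005  0.0018 -0.0037] turn about tool x 0.01 F [  6.5 -21.7   5.1] open 12.0 j6 -30.6
```

```bash
python3 -m pendant '[[[0,0.0015,0,0]]]' 0.05
python3 -c "
from bay import *
for i in range(11): cap('wrist')
st(); goal((*B(0,37.5),79),2.1)
for n in('side','scene'):
  d=cap(n);cv2.imwrite(f'pics/{n}5.png',cv2.resize(d['pixels'][90:290,180:500,::-1],None,fx=2,fy=2))
"
```

```text
clock: 8.75
eef_pos: [574.1, 131.7, 79.2]
ee_rot: [106.5, 87.3, -71.4]
force: [-0.1, -0.2, -0.8]
opening: 14.0
bay -3.7 38.2 z 79.4
t 9.3 p [573.9 133.2  79.4] zhead -177.87 tilt 2.66 shift [ 0.0005  0.0006 -0.0037] turn about tool x 0.03 F [1.2 0.2 0.4] open 48.0 j6 -30.5
```

View pics/scene5.png

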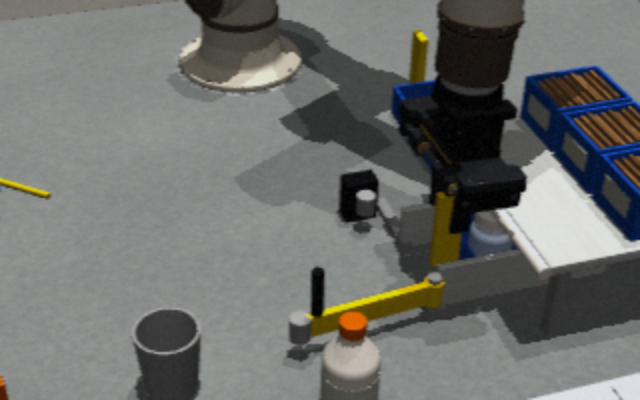

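```bash
python3 -m pendant '[[[-0.03,0,-0.001,0],[-0.03,0,-0.001,0],[-0.03,0,-0.001,0]]]'
python3 -c "
from bay import *
st(); goal((672,-58,155),2.1)
"
```

```text
clock: 9.65
eef_pos: [570.5, 135.1, 163.6]
ee_rot: [84.9, 87.0, -93.1]
force: [0.3, 0.6, -0.6]
opening: 50.1
bay -7.0 40.2 z 163.6
t 9.65 p [570.5 135.1 163.6] zhead -177.98 tilt 2.96 shift [ 0.0183  0.1959 -0.0946] turn about tool x -0.08 F [ 0.3  0.6 -0.6] open 50.1 j6 -29.9
```

```bash
python3 -m pendant '[[[0.001,0.02,-0.01,-1],[0.001,0.035,-0.017,-1],[0.001,0.035,-0.017,-1],[0.001,0.035,-0.017,-1],[0.001,0.035,-0.017,0],[0.001,0.02,-0.01,0]]]'
cat > w.py <<'E'
from bay import *
import sys
st(); goal((672,-58,155),6.3)
d=cap('wrist');cv2.imwrite(f'pics/{sys.argv[1]}.png',d['pixels'][:,:,::-1])
C=cloud(d);m=(C[...,2]>60)&(C[...,2]<121)&(abs(C[...,0]-672)<25)&(abs(C[...,1]+58)<25)&(d['hsv'][...,2]<80)
print(m.sum(),np.argwhere(m).mean(0)); P=C[m]
t=P[P[:,2]>113]; print('top',len(t),t.mean(0) if len(t) else '', P.mean(0))
E
python3 w.py w6
```

```text
clock: 10.15
eef_pos: [680.8, -35.6, 178.8]
ee_rot: [105.7, 87.3, -67.3]
force: [-0.4, 1.2, -0.6]
opening: 49.7
bay 96.9 -134.5 z 178.8
t 10.15 p [680.8 -35.6 178.8] zhead -172.96 tilt 2.72 shift [0.0246 0.02   0.0118] turn about tool x 0.74 F [-0.4  1.2 -0.6] open 49.7 j6 -6.0
489 [186.85889571 333.54396728]
top 266 [671.85305505 -55.66619253 116.5038477 ] [672.38371229 -57.5203846  103.96991275]
```

View pics/w6.png

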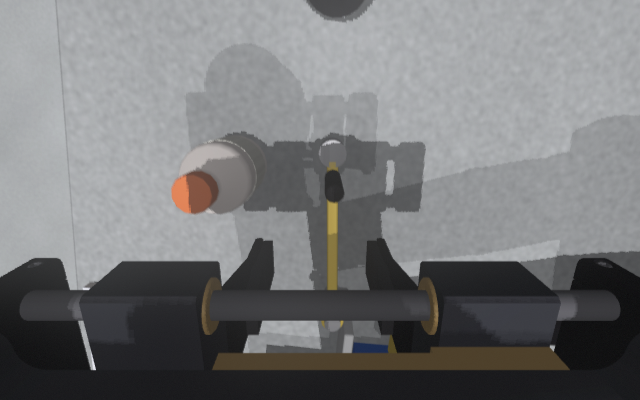

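```bash
python3 -m pendant '[[[0.012,0.012,0.007,0],[0.012,0.009,0.005,0],[0,0,0,0]]]'
python3 -c "
from bay import *
st(); goal((672,-57,75),6.3)
"
```

```text
clock: 10.45
eef_pos: [674.5, -64.9, 153.9]
ee_rot: [107.6, 87.2, -65.8]
force: [-0.5, -0.1, -1.2]
opening: 49.8
bay 89.5 -163.5 z 153.9
t 10.45 p [674.5 -64.9 153.9] zhead -173.39 tilt 2.78 shift [ 0.0784 -0.0118  0.0027] turn about tool x 0.31 F [-0.5 -0.1 -1.2] open 49.8 j6 -4.3
```

```bash
python3 -m pendant '[[[0.02,-0.006,0.001,0],[0.02,-0.003,0.001,0],[0.02,-0.002,0.001,0],[0.012,-0.001,0,0]]]'
python3 -c "
from bay import *
st(); goal((672,-57,75),6.3)
d=cap('wrist');cv2.imwrite('pics/w7.png',d['pixels'][:,:,::-1])
"
```

```text
clock: 10.78
eef_pos: [674.9, -55.1, 84.7]
ee_rot: [118.1, 86.9, -55.3]
force: [-0.2, 0.1, 0.8]
opening: 50.1
bay 90.3 -153.8 z 84.7
t 10.78 p [674.9 -55.1  84.7] zhead -173.4 tilt 3.06 shift [0.0097 0.001  0.0033] turn about tool x 0.3 F [-0.2  0.1  0.8] open 50.1 j6 -5.8
```

View pics/w7.png

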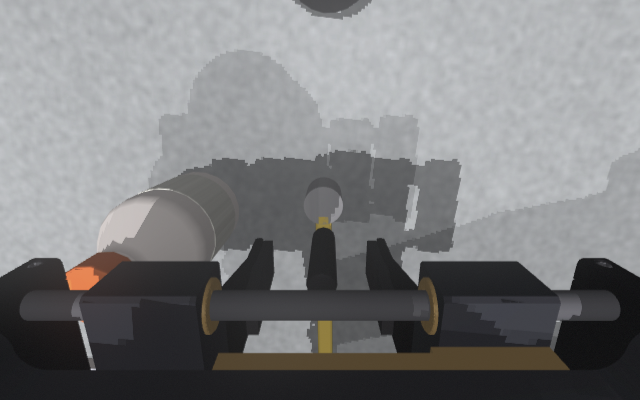

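```bash
python3 -m pendant '[[[0.007,0.0015,0.002,0]]]' 0 25
python3 -c "
from bay import *
for i in range(13): cap('scene')
st(); goal((672,-57,75),6.3)
"
```

```text
clock: 10.92
eef_pos: [673.6, -56.1, 76.8]
ee_rot: [117.2, 86.9, -56.2]
force: [0.3, -0.5, 1.2]
opening: 48.1
bay 87.8 -155.6 z 76.4
t 11.57 p [672.4 -57.1  76.4] zhead -173.38 tilt 2.99 shift [ 0.0014 -0.0002  0.0004] turn about tool x 0.32 F [-0.4  0.6  4.4] open 13.5 j6 -5.8
```

```bash
cat > g.py <<'E'
from bay import *
import sys
def gate(tgt=None):
    s,p,R=tool(); q=p-19*R[:,0]; b=np.array([(q[:2]-O)@ux,(q[:2]-O)@uy]); v=b-[75,-12]
    th=np.arctan2(-v[1],-v[0]); print('post bay',b.round(1),'r',np.linalg.norm(v).round(1),'gate rad',th.round(4),'z',p[2].round(1),'tool xyz vert',R[2].round(3))
    if tgt is not None:
        w=np.array([75-145*np.cos(tgt),-12-145*np.sin(tgt)]); g=O+w[0]*ux+w[1]*uy+19*R[:2,0]
        goal((*g,76),2.1+90+np.degrees(tgt))
gate(float(sys.argv[1]))
E
python3 g.py 1.3
python3 -m pendant '[[[0,-0.0004,0.008,2],[0,-0.001,0.0152,6],[0,-0.001,0.0152,6]]]'; python3 g.py 1.0
```

```text
post bay [  87.3 -154.7] r 143.3 gate rad 1.6566 z 76.4 tool xyz vert [-0.999  0.047 -0.022]
t 11.57 p [672.4 -57.1  76.4] zhead -173.38 tilt 2.99 shift [-0.001  -0.007   0.0507] turn about tool x 20.03 F [-0.4  0.6  4.4] open 13.5 j6 -5.8
clock: 11.82
eef_pos: [636.2, -57.0, 76.4]
ee_rot: [131.1, 86.9, -56.8]
force: [0.4, 2.8, 5.0]
opening: 13.6
post bay [  51.  -153.3] r 143.3 gate rad 1.4026 z 76.4 tool xyz vert [-0.998  0.041 -0.036]
t 11.82 p [636.2 -57.   76.4] zhead 172.2 tilt 3.15 shift [-0.0021 -0.0096  0.0568] turn about tool x 22.8 F [0.4 2.8 5. ] open 13.6 j6 -21.2
```

```bash
python3 -m pendant '[[[-0.0004,-0.001,0.0152,6],[-0.0004,-0.001,0.0152,6],[-0.0004,-0.001,0.0152,6],[-0.0004,-0.001,0.0152,6],[-0.0004,-0.001,0.0152,6]]]'; python3 g.py 0.5
```

```text
clock: 12.23
eef_pos: [563.1, -25.7, 76.4]
ee_rot: [159.3, 86.9, -60.1]
force: [1.0, 4.6, 3.4]
opening: 14.1
post bay [ -20.8 -119.3] r 143.9 gate rad 0.8419 z 76.4 tool xyz vert [-0.999  0.019 -0.05 ]
t 12.23 p [563.1 -25.7  76.4] zhead 140.68 tilt 3.08 shift [-0.0022 -0.0075  0.0485] turn about tool x 19.93 F [1.  4.6 3.4] open 14.1 j6 -58.0
```

```bash
python3 -m pendant '[[[-0.0006,-0.001,0.0152,6],[-0.0006,-0.001,0.0152,6],[-0.0006,-0.001,0.0152,6],[-0.0006,-0.001,0.0152,6],[-0.0006,-0.001,0.012,5]]]'; python3 g.py 0.0
```

```text
clock: 12.65
eef_pos: [517.9, 37.2, 76.5]
ee_rot: [-169.6, 87.1, -59.4]
force: [1.3, 1.5, -0.4]
opening: 14.0
post bay [-63.6 -54.9] r 145.1 gate rad 0.3002 z 76.5 tool xyz vert [-0.999 -0.009 -0.05 ]
t 12.65 p [517.9  37.2  76.5] zhead 110.18 tilt 2.93 shift [-0.0016 -0.0073  0.0427] turn about tool x 18.08 F [ 1.3  1.5 -0.4] open 14.0 j6 -96.9
```

```bash
python3 -m pendant '[[[-0.0006,-0.001,0.014,5.5],[-0.0006,-0.001,0.012,5],[-0.0004,-0.001,0.010,4]]]'; python3 g.py 0.0
```

```text
clock: 12.9
eef_pos: [510.2, 71.5, 76.5]
ee_rot: [-157.3, 86.9, -62.2]
force: [2.2, -6.9, 0.7]
opening: 14.0
post bay [-70.1 -20.2] r 145.3 gate rad 0.0565 z 76.5 tool xyz vert [-0.999 -0.021 -0.05 ]
t 12.9 p [510.2  71.5  76.5] zhead 95.01 tilt 3.11 shift [ 0.0001 -0.0005  0.0082] turn about tool x 2.91 F [ 2.2 -6.9  0.7] open 14.0 j6 -116.4
```

```bash
python3 -m pendant '[[[0,0,0.007,2.5],[0,0,0.004,0]]]'; python3 g.py 0.0
```

```text
clock: 13.07
eef_pos: [509.2, 82.5, 76.4]
ee_rot: [-154.6, 86.9, -62.3]
force: [6.8, -18.0, -1.7]
opening: 14.2
post bay [-70.6  -9.2] r 145.7 gate rad -0.0195 z 76.4 tool xyz vert [-0.999 -0.023 -0.049]
t 13.07 p [509.2  82.5  76.4] zhead 92.28 tilt 3.14 shift [ 0.0006 -0.0006 -0.0028] turn about tool x 0.18 F [  6.8 -18.   -1.7] open 14.2 j6 -120.4
```

```bash
python3 -c "
from bay import *
for i in range(4):
  d=cap('scene'); print(r.read_state()['force'].round(1))
cv2.imwrite('pics/s8.png',cv2.resize(d['pixels'][150:270,310:470,::-1],None,fx=5,fy=5))
";python3 g.py 0
```

```text
[-0.9 -3.2  2.9]
[-0.3 -3.4  2.4]
[-0.6 -3.4  3. ]
[ 0.2 -2.6  2.8]
post bay [-70.5  -9.7] r 145.5 gate rad -0.0161 z 76.4 tool xyz vert [-0.999 -0.024 -0.049]
t 13.27 p [509.4  82.   76.4] zhead 92.36 tilt 3.13 shift [ 0.0005 -0.0005 -0.0023] turn about tool x 0.26 F [ 0.2 -2.6  2.8] open 14.1 j6 -120.2
```

View pics/s8.png

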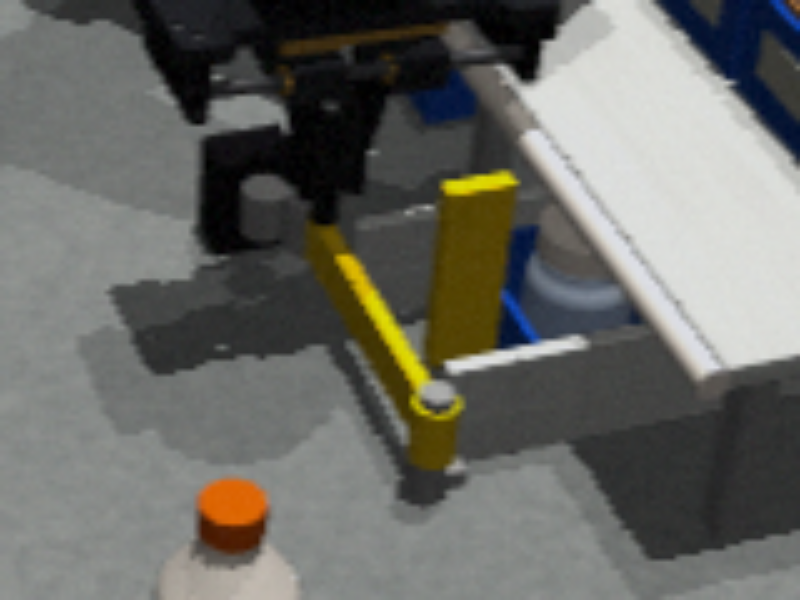

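The gate lies shut across the mouth: post at about (325,210) in the crop, hinge at (437,400), and a steady light force against its stop. Jar A stands upright at (585,250). Next comes the tug.

```bash
python3 -m pendant '[[[0,0,-0.0045,0]]]'; python3 -c "
from bay import *
for i in range(2):
  d=cap('scene'); print(r.read_state()['force'].round(1))
";python3 g.py 0
```

```text
clock: 13.35
eef_pos: [509.7, 79.5, 76.5]
ee_rot: [-150.8, 87.0, -58.4]
force: [-7.4, 16.9, 0.9]
opening: 14.1
[-1.3  2.5 -0.9]
[-1.   4.   0.4]
post bay [-70.4 -12.9] r 145.4 gate rad 0.006 z 76.5 tool xyz vert [-0.999 -0.025 -0.046]
t 13.45 p [509.7  78.9  76.5] zhead 92.38 tilt 3.01 shift [ 0.0005 -0.0004  0.0009] turn about tool x 0.28 F [-1.   4.   0.4] open 13.9 j6 -119.7
```

```bash
python3 -m pendant '[[[0,0,-0.003,0]]]'; python3 -c "
from bay import *
for i in range(3):
  d=cap('scene'); print(r.read_state()['force'].round(1))
cv2.imwrite('pics/s9.png',cv2.resize(d['pixels'][150:270,310:470,::-1],None,fx=5,fy=5))
";python3 g.py 0
```

```text
clock: 13.53
eef_pos: [509.8, 78.2, 76.5]
ee_rot: [-147.7, 87.2, -55.3]
force: [-7.0, 15.1, 3.0]
opening: 13.8
[-3.7  9.7  1.7]
[-4.7  9.4  0.5]
[-3.7 10.7  2.4]
post bay [-70.3 -13.5] r 145.3 gate rad 0.0106 z 76.5 tool xyz vert [-0.999 -0.026 -0.042]
t 13.68 p [509.8  78.3  76.5] zhead 92.41 tilt 2.84 shift [ 0.0005 -0.0003  0.0016] turn about tool x 0.31 F [-3.7 10.7  2.4] open 13.8 j6 -119.3
```

```bash
python3 -m pendant '[[[0,0,0.0045,0],[0,0,0.002,0]]]'; python3 -c "
from bay import *
for i in range(3):
  d=cap('scene'); print(r.read_state()['force'].round(1))
";python3 g.py 0
```

```text
clock: 13.85
eef_pos: [509.3, 82.7, 76.4]
ee_rot: [-151.9, 87.0, -59.3]
force: [8.4, -19.6, -0.3]
opening: 14.2
[  3.4 -13.2   1.9]
[  3.9 -12.1   1.1]
[  4.7 -11.7   1.3]
post bay [-70.5  -9.4] r 145.6 gate rad -0.0181 z 76.4 tool xyz vert [-0.999 -0.025 -0.045]
t 14.0 p [509.4  82.4  76.4] zhead 92.45 tilt 2.95 shift [ 0.0005 -0.0005 -0.0026] turn about tool x 0.35 F [  4.7 -11.7   1.3] open 14.0 j6 -119.9
```

```bash
python3 -m pendant '[[[0,0,-0.001,0]]]' 0.04; python3 -c "
from bay import *
for i in range(10):
  d=cap('scene')
";python3 g.py 0; python3 -m pendant '[[[-0.02,0,0,0],[-0.03,0,0,0],[-0.03,0,0,0],[-0.03,0,0,0]]]'; python3 g.py 0
```

```text
clock: 14.08
eef_pos: [509.6, 80.8, 76.5]
ee_rot: [-150.7, 87.0, -58.3]
force: [-3.2, 4.9, 2.8]
opening: 16.1
post bay [-70.5 -10.2] r 145.5 gate rad -0.0126 z 76.4 tool xyz vert [-0.999 -0.025 -0.045]
t 14.58 p [509.4  81.6  76.4] zhead 92.47 tilt 2.95 shift [ 0.0005 -0.0005 -0.0018] turn about tool x 0.37 F [-0.1  0.2 -1.4] open 39.2 j6 -119.8
clock: 14.92
eef_pos: [501.6, 84.7, 182.2]
ee_rot: [-172.9, 87.0, -80.4]
force: [0.5, 1.1, 0.7]
opening: 40.3
post bay [-77.9  -6.7] r 153.0 gate rad -0.0347 z 182.2 tool xyz vert [-0.999 -0.007 -0.052]
t 14.92 p [501.6  84.7 182.2] zhead 92.47 tilt 3.02 shift [ 0.1064 -0.0072  0.0002] turn about tool x 0.37 F [0.5 1.1 0.7] open 40.3 j6 -119.0
```

```bash
python3 -m pendant '[[[-0.01,0.01,-0.03,0],[-0.01,0.01,-0.035,0],[-0.01,0.01,-0.035,0],[-0.01,0.01,-0.035,0],[-0.01,0.01,-0.03,0],[0,0,0,0]]]'; python3 - <<'E'
from bay import *
for n,b in(('side',(180,80,420,260)),('scene',(310,140,490,260)),('wrist',(0,0,640,400))):
    d=cap(n); x0,y0,x1,y1=b; f=min(800/(x1-x0),600/(y1-y0)); f=min(f,4)
    cv2.imwrite(f'pics/{n}10.png',cv2.resize(d['pixels'][y0:y1,x0:x1,::-1],None,fx=f,fy=f))
    C=cloud(d).reshape(-1,3);H=d['hsv'].reshape(-1,3);q=C[:,:2]-O;X=q@ux;Y=q@uy;z=C[:,2]
    m=(H[:,0]>20)&(H[:,0]<35)&(H[:,1]>120)&(H[:,2]>60)
    k=m&(z>111)&(z<119)&(abs(X)<30)&(abs(Y-37)<40)
    if k.sum()>10: print(n,'grip top',cv2.minAreaRect(np.c_[X[k],Y[k]].astype('f4')),k.sum())
    k=m&(z>52)&(z<58)&(X<60)&(X>-90)&(abs(Y+12)<25)
    if k.sum()>10: p=np.polyfit(X[k],Y[k],1);print(n,'bar slope rad',p[0].round(4),'Y',np.median(Y[k]).round(1),k.sum())
    k=(H[:,2]<60)&(z>62)&(z<119)&(abs(X+70)<25)&(abs(Y+12)<25)
    if k.sum()>10: print(n,'post',np.median(X[k]).round(1),np.median(Y[k]).round(1),k.sum())
E
```

```text
clock: 15.42
eef_pos: [461.3, -81.9, 250.9]
ee_rot: [-153.2, 86.8, -60.2]
force: [-0.0, 0.6, -0.1]
opening: 40.3
side grip top ((-5.3784027099609375, 38.467002868652344), (13.440226554870605, 31.458650588989258), 0.26062843203544617) 32
side bar slope rad 0.0042 Y -11.4 102
side post -74.2 -13.6 34
scene grip top ((-2.45046067237854, 36.77783203125), (34.073158264160156, 13.416934967041016), 79.50800323486328) 53
scene bar slope rad 0.004 Y -12.9 133
scene post -64.8 -13.7 100
wrist bar slope rad 0.0002 Y -10.2 319
wrist post -75.4 -12.9 487
```

View pics/scene10.png

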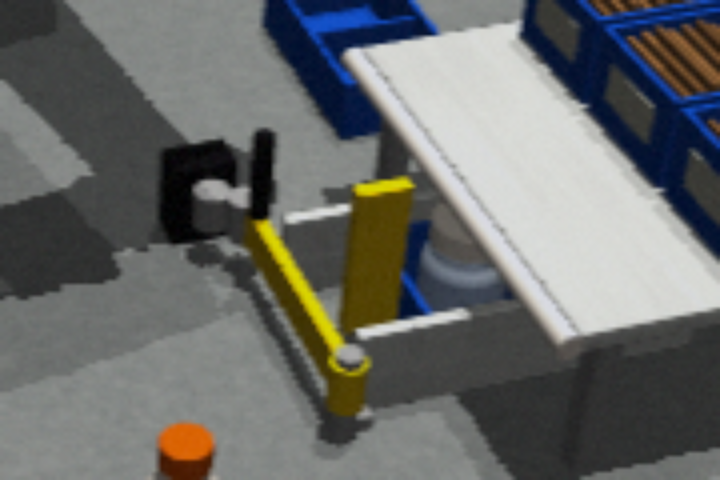

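View pics/side10.png

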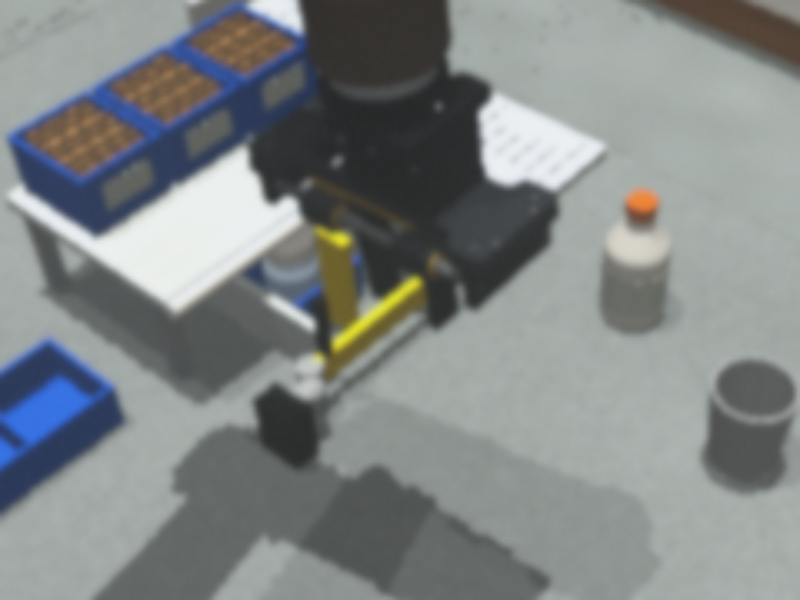

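View pics/wrist10.png

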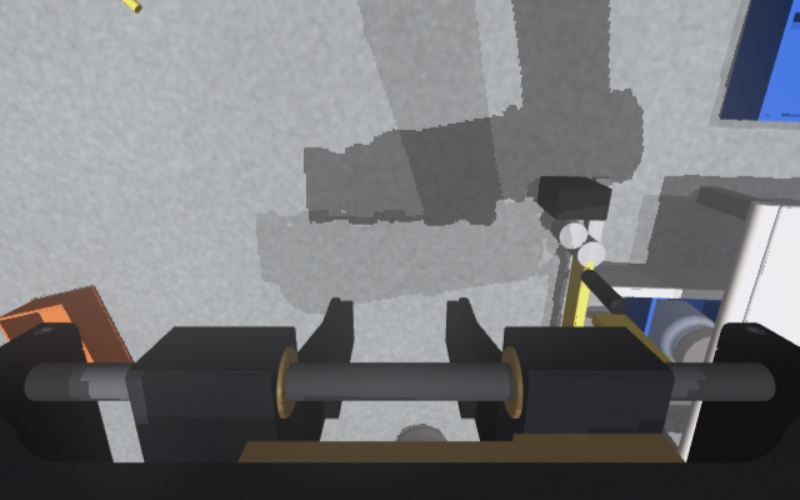

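```bash
python3 - <<'E'
import m1
from m1 import *
m1.TR=(575,230);m1.GR=(576,132);m1.GA=(600,85);m1.SH=(560,260);m1.WA=(570,150);m1.GP=(509,81);m1.JB=(451,-225);m1.JA=(575,190);m1.CU=(715,-235);m1.FL=(776,-47);m1.BX=(629,-453);m1.CA=(450,60)
measure("scene",cap("scene"))
s=r.read_state(); print(s["clock"],s["force"].round(1),s["qd"].round(1))
E
```

```text
scene
  tray rim (array([566.3, 164.7]), array([12.1, 90.3]), 67.65, 27) [581.2 158.8  43.8]
  grip top (array([575.3, 131.3]), array([33.9, 14.7]), 88.98, 55) [575.8 130.6 114. ]
  gate bar top (array([588.6, 112.7]), array([153.2,  74.5]), 0.71, 226) [590.2  92.4  54.4]
  shelf top (array([571.5, 280.8]), array([304.9, 228.9]), 2.45, 3963) [595.7 232.8 113.1]
  walls top (array([591.6, 139.3]), array([106.6, 151.3]), 84.53, 176) [601.6 126.9  59.2]
  post (array([511.4,  80. ]), array([12.9, 13.8]), 17.1, 103) [512.8  79.7  91.6]
  red cap 0 
  white cap 0 
  cup rim (array([ 691.9, -224.6]), array([68.8, 70.3]), 79.97, 198) [ 693.8 -226.    83.6]
  flask cap (array([769.8, -47.4]), array([23.8, 28.1]), 73.83, 141) [772.2 -48.5 127.9]
  box rim (array([ 646.7, -449.1]), array([115.1,  80.6]), 16.24, 248) [ 651.9 -448.6   44. ]
  catch house (array([443.8,  61.4]), array([35. , 43.6]), 0.44, 125) [446.7  61.1  58.7]
15.6167 [-0.3  1.3 -0.6] [ 1.   0.8 -0.   0.  -0.   0.1]
```

The cup, bottle and box are where they started, the tray is home, the gate is shut and the arm touches nothing. I'm handing the job in.

```bash
python3 -c "
from cell import r
print(r.hand_in())"
```

```text
the job is handed in; nothing more can be done
None
```

I slid the jar tray into the bay until it pressed on the stop (about 22 N). I then swung the gate shut by its post and tugged the post outward. The tug reached about 10 N and moved it roughly 4 mm (about 0.026 rad), and the catch held. I pressed the gate shut again, let go and backed off, and handed in at about 15.6 s.

**Last checks:**
- **Tray:** its grip stands at about bay y 37.5 mm, which is fully home, and the tray sits 2 to 5 mm off centre.
- **Gate:** the bar's slope reads 0.000 to 0.004 rad, depending on the camera.
- **Jars:** jar A is seen standing. Jar B is hidden under the shelf, so I could not see it at the end. It was upright when last seen, just before the tray went in.
- **Bystanders:** the cup, bottle and orange box are within about 1 mm of where they started.

**What disagreed:** the cameras differ by a few mm across the bay (post x between -65 and -75 mm). The gate angle worked out from the arm read about 0.016 rad past shut while I was pressing it, which fits the 2 mm calibration limit. The tool's tilt also drifted to about 3 degrees over the job, with no visible effect.

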